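# Put the condiments back on their own coasters

## Robot

A 6-joint arm with a two-finger parallel gripper is mounted at the origin on a cart in front of the work surface, level with it; the furniture and walls round the work are solid. World frame = base frame: x ahead of the robot, y to its left, z up, the work surface at z = 0. Lengths are in m, angles in rad, forces in N, time in s.
With the tool pointing down it reaches from about 0.35 to 0.775 m from the base axis. Payload 5.5 kg.
Tool frame: the origin (TCP) lies at the very end of the fingers, on their centre line; the grasp point (between the pads) lies behind it (env.hold_point_z is the z of the grasp point in the tool frame, in m); z points along the fingers, y is the line along which they close (so a half turn about z gives the same grasp; the last joint's range is limited). The gripper opens to 85 mm and grips with 20 to 120 N. Pads are 22 mm wide; open, the fingers measure 114 mm over their backs; the gripper's body (76 mm by 85 mm) begins 54 mm behind the grasp point. The pads swing forward as they close: fully open they stand 13 mm farther back than shut.
Start: joints at [1.053, 0.313, 0.046, 1.304, 0, 1.431], TCP at [0.212, 0.534, 0.231] pointing down, gripper open.
Joint ranges: [-2.76, 2.76], [-0.86, 1.69], [-1.03, 1.26], [-2.2, 2.34], [-1.47, 1.5], [-3.14, 3.14]. Speed limits (rad/s): [2.57, 2.57, 3.14, 3.14, 3.14, 3.14].

## Interface

Orientations are given as a unit quaternion [w, x, y, z].
In Python, from workcell import env gives the robot as it stands.
- The arm moves only by the tool arm_command, never from a script. Its argument "rows" is a list of rows, each an object with "delta_pos": the shift along the tool's x, y, z scaled (see below), a list of three; "rot": the turn, a rotation vector about the tool's x, y, z scaled (see below), a list of three; "fingers": the closure, from 0 (fully open) to 1 (shut). A call has 1 to 20 rows; each row shifts and turns the commanded pose from where the row before left it, along the tool's axes as they then stand; what a row does not reach is not made up. The controller multiplies each number of a shift by 0.02 m and each number of a turn by 360 degrees. A row lasts 1/10 s, in which the tool goes at most 50 mm and 8.59 degrees, less where a joint would pass 70% of its speed; a pose out of reach is approached as far as the arm can. A call with a number of a shift or a turn outside -1 to 1 is refused whole. A call with a gripper value outside its range is refused whole. The fingers move at their own pace and stop on an object; "squeeze" is the grip in N (left out, the last holds). Time passes only in rows, so rows that do not move let the fingers close. It gives the time, the measured TCP pose, the force and the opening at its end, in the units of the state.
- env.get_state(): the state, without advancing time (a new reading comes with each control period).
- env.read_camera(name): name is "side" or "top"; returns (picture, depth): 384x512x3 uint8, blue, green, red; 384x512 float32, m along the optical axis (not along the pixel's ray), 0 where there is no reading.
- env.get_calibration(name): a dict with "mtx" (3x3 intrinsics, pixels), "R" (3x3) and "t" (3): a world point X has camera coordinates R X + t. Camera axes: x right, y down, z forward; pixel columns grow to the right and rows downward; lengths in m; the calibration is good to about 2 mm. A picture is of the moment at which its call begins. get_calibration takes no time and is no camera call.
- env.hand_in(): hands the job in, once; it reports no verdict.
The state is a dict: "clock": time; "joint_pos": joint angles; "qvel": joint speeds; "tau": joint torques, N m; "tcp_pos": TCP position; "orientation": TCP orientation; "wrist_force": force on the tool from outside, world axes, zero at the start; "ft_torque": the same for the moment, N m; "finger_gap": finger opening in m.
Only numpy, scipy, OpenCV 4.12 (cv2) and the standard library are available. Lean on these libraries where they do the work, as an engineer would, in place of code of your own. Each camera call takes 0.05 s, during which the arm holds its last target. There are 200 camera calls.

## Task

All four condiments stand on one another's coasters. Bring each to its own: the salt shaker to the white coaster, the wooden pepper mill to the wooden one, the red-capped jar to the red one and the jar with the green label and black cap to the green one, each standing upright inside the rim. Let whatever has to wait stand on the square cork mat, never on the bare worktop; tip nothing over and leave the garlic bulb where it is.

Things in the scene. Friction and masses are not known exactly. Their poses are not given: they have to be found in the camera images.
- salt: Salt shaker, clear glass with white salt and a pale grey perforated dome, 90 mm tall, 44 mm across (widest between the base and 74 mm up), about 0.1 kg; the body can be gripped around 50 mm above the origin. Belongs on the white coaster. Origin: centre of its underside; z up along its axis; its yaw does not matter. At the start it stands upright on the floor of a wrong coaster (origin 5 mm above the worktop).
- pepper: Pepper mill of dark brown turned wood with a small metal knob on top, 170 mm tall, 58 mm across at the foot, about 0.18 kg. Its rounded head, about 48 mm across, lies 123 to 159 mm above the origin and can be gripped at 140 mm (it does not turn). Belongs on the wooden coaster. Origin: centre of its underside; z up along its axis; its yaw does not matter. At the start it stands upright on the floor of a wrong coaster (origin 5 mm above the worktop).
- red_jar: Glass spice jar with a red cap and a red-brown label, 106 mm tall, 45 mm across (body 42 mm), about 0.11 kg; can be gripped around 70 mm above the origin. Belongs on the red coaster. Origin: centre of its underside; z up along its axis; its yaw does not matter. At the start it stands upright on the floor of a wrong coaster (origin 5 mm above the worktop).
- green_jar: Glass spice jar with a black cap and a green label, 105 mm tall, 40 mm across, about 0.11 kg; can be gripped around 70 mm above the origin. Belongs on the green coaster. Origin: centre of its underside; z up along its axis; its yaw does not matter. At the start it stands upright on the floor of a wrong coaster (origin 5 mm above the worktop).
- white_coaster: Round white coaster with a raised rim, fixed to the worktop: 80 mm outside, inside the rim 70 mm, floor 5 mm and rim top 9 mm above the worktop. Origin: centre of its underside, on the worktop; z up.
- wooden_coaster: Round coaster of light wood with a raised rim, fixed to the worktop: 94 mm outside, inside the rim 84 mm, floor 5 mm and rim top 9 mm above the worktop. Origin: centre of its underside, on the worktop; z up.
- red_coaster: Round red coaster with a raised rim, fixed to the worktop: 80 mm outside, inside the rim 70 mm, floor 5 mm and rim top 9 mm above the worktop. Origin: centre of its underside, on the worktop; z up.
- green_coaster: Round green coaster with a raised rim, fixed to the worktop: 80 mm outside, inside the rim 70 mm, floor 5 mm and rim top 9 mm above the worktop. Origin: centre of its underside, on the worktop; z up.
- cork_mat: Square flat cork mat, 110 x 110 mm, 6 mm thick, no rim, fixed to the worktop, empty at the start: the waiting place. Origin: centre of its underside, on the worktop; z up.
- garlic: A loose garlic bulb, about 50 mm across and 51 mm tall, standing on the worktop among the coasters; a bystander. Origin: centre of its underside.
Not all that is in view belongs to the job. What is shaped like the green_jar but purple is not meant.

How it is judged:
By the outcome, as a careful person would: the job done as asked, in the order asked, and still so for the second after the job is handed in, with the robot touching nothing.
It also fails if it takes over 144 s, if anything falls off the work surface, if the arm or the gripper's body presses on something with over 40 N, if the wrist force passes 120 N, or if a joint passes its speed limit or range.

## Working session

There is one attempt and no reset: what is moved stays moved. The work goes in short steps, Python scripts to look and compute and a tool call to move; the robot and the scene stay as the last step left them, time stands still between calls to the robot, and variables do not carry over. Pictures are saved under pics/ and viewed, on a budget of 14 in all, crops included, one or two more only if the job needs it, and the job is handed in when it is done.

Besides the shell and the picture viewer there is one more tool, called after ">>>" as name(argument=value, ...) on one line, values as JSON. arm_command: Moves the arm, as the interface text tells. Shifts and turns lie within -1 to 1; 1 stands for 0.02 m of shift or 360 degrees of turn. Its arguments: {"type":"object","properties":{"rows":{"type":"array","items":{"type":"object","properties":{"delta_pos":{"type":"array","items":{"type":"number","minimum":-1,"maximum":1}},"rot":{"type":"array","items":{"type":"number","minimum":-1,"maximum":1}},"fingers":{"type":"number"}}}},"squeeze":{"type":"number"}},"required":["rows"]}

```bash
ls; mkdir -p pics
python3 - <<'E'
from workcell import env
import cv2,numpy as np
for n in("top","side"):
    p,d=env.read_camera(n); cv2.imwrite(f"pics/{n}0.png",p); np.save(f"/tmp/{n}.npy",d)
    c=env.get_calibration(n); print(n,c["mtx"].tolist(),c["R"].round(3).tolist(),c["t"].round(3).tolist())
print(env.get_state(),env.hold_point_z)
E
```

```text
pics
top [[349.9891528710441, 0.0, 258.56373407659345], [0.0, 349.9891528710441, 191.46143766861758], [0.0, 0.0, 1.0]] [[-0.025, -0.999, 0.021], [-0.993, 0.022, -0.115], [0.115, -0.024, -0.993]] [0.009, 0.593, 0.831]
side [[363.0235942165335, 0.0, 256.40934367005104], [0.0, 363.0235942165335, 188.7661082686664], [0.0, 0.0, 1.0]] [[0.85, -0.526, 0.014], [-0.256, -0.437, -0.862], [0.459, 0.73, -0.506]] [-0.474, 0.192, 0.721]
{'clock': 0.1, 'joint_pos': array([1.05337674e+00, 3.13941764e-01, 4.50727491e-02, 1.30361732e+00,
       3.64796316e-06, 1.43122467e+00]), 'qvel': array([ 4.14596545e-04, -7.80250818e-04,  2.47163044e-03, -8.74444520e-05,
       -6.92219352e-04, -4.43966970e-04]), 'tau': array([ 3.58364865e-03, -4.81726134e+01,  2.99244422e+01,  1.26956898e-02,
       -6.58124827e-05,  5.42643306e-06]), 'tcp_pos': array([0.2118865 , 0.53402833, 0.23048058]), 'orientation': array([-2.74340568e-04,  1.87802051e-01,  9.82206534e-01, -7.99230330e-04]), 'wrist_force': array([ 0.53635672,  0.15770979, -0.5053208 ]), 'ft_torque': array([-0.03265026,  0.00205706,  0.04193076]), 'finger_gap': 0.08550983411739266} -0.0187
```

View pics/top0.png

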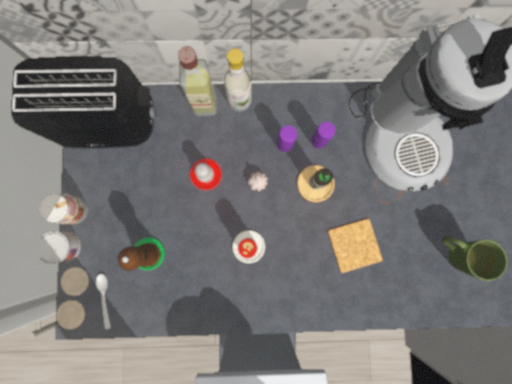

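View pics/side0.png

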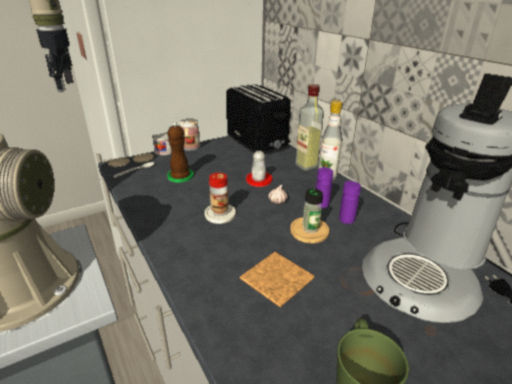

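The top view shows the pepper on green (140,256), salt on red (206,173), the red jar on white (249,247), the green jar on wooden (317,183), the mat at (355,246) and the garlic at (258,181). So this is two swaps.

```bash
cat > h.py <<'E'
from workcell import env
import cv2,numpy as np
def cloud(n):
    p,d=env.read_camera(n); c=env.get_calibration(n); K=c["mtx"]
    v,u=np.mgrid[:384,:512]
    P=np.stack([(u-K[0,2])/K[0,0]*d,(v-K[1,2])/K[1,1]*d,d],-1)
    W=(P-c["t"])@c["R"]; W[d==0]=np.nan
    return p,W
def circ(P,r=None):
    A=np.c_[2*P,np.ones(len(P))]; s=np.linalg.lstsq(A,(P**2).sum(1),rcond=None)[0]
    return s[:2],np.sqrt(s[2]+s[:2]@s[:2])
E
cat > m.py <<'E'
from h import *
seeds={"green/pepper":(140,256),"red/salt":(206,173),"white/red":(249,247),"wood/green":(317,183),"mat":(355,246),"garlic":(258,181),"purp1":(287,138),"purp2":(323,135)}
p,W=cloud("top"); q,S=cloud("side")
for n,(u,v) in seeds.items():
    w=W[v,u]
    for nm,Q in(("top",W),("side",S)):
        X=Q.reshape(-1,3); X=X[np.isfinite(X[:,0])]
        X=X[np.hypot(*(X[:,:2]-w[:2]).T)<.085]
        out=[]
        lo=X[(X[:,2]>.003)&(X[:,2]<.012)][:,:2].astype(np.float32)
        if len(lo)>20:
            c,r=cv2.minEnclosingCircle(lo); out.append(("low",np.round(c,3),round(r,3),len(lo)))
        for a,b in((.03,.06),(.06,.09),(.09,.13),(.13,.19)):
            h=X[(X[:,2]>a)&(X[:,2]<b)]
            if len(h)>8: out.append((a,((h.min(0)+h.max(0))/2).round(3),np.ptp(h,0).round(3),len(h)))
        print(n,nm,w.round(3)); [print("   ",*o) for o in out]
# mask-based coasters from top: plane z=.008
hsv=cv2.cvtColor(p,cv2.COLOR_BGR2HSV); c=env.get_calibration("top")
def onplane(uv,z):
    r=np.c_[uv,np.ones(len(uv))]@np.linalg.inv(c["mtx"]).T@c["R"]; o=-c["R"].T@c["t"]
    return (o+r*((z-o[2])/r[:,2])[:,None])[:,:2]
M={"green/pepper":((50,120,60),(75,255,255)),"red/salt":((0,150,100),(8,255,255)),"white/red":((0,0,150),(180,60,255)),"wood/green":((8,60,120),(25,255,255)),"mat":((8,60,100),(25,255,255))}
for n,(lo,hi) in M.items():
    m=cv2.inRange(hsv,lo,hi)
    if n[0]=="r": m|=cv2.inRange(hsv,(172,150,100),(180,255,255))
    u,v=seeds[n]; k=np.zeros_like(m); cv2.circle(k,(u,v),36 if n=="mat" else 27,255,-1); m&=k
    cs,_=cv2.findContours(m,0,2); cs=max(cs,key=cv2.contourArea)[:,0]
    P=onplane(cs,.006 if n=="mat" else .008).astype(np.float32)
    hull=cv2.convexHull(P)[:,0]
    print(n,"enc",cv2.minEnclosingCircle(P),"rect",cv2.minAreaRect(P),"fit",circ(hull))
E
python3 m.py
```

```text
green/pepper top [nan nan nan]
green/pepper side [nan nan nan]
red/salt top [0.632 0.117 0.089]
    low [0.633 0.118] 0.084 665
    0.03 [0.638 0.126 0.045] [0.036 0.04  0.03 ] 75
    0.06 [0.64  0.127 0.075] [0.033 0.032 0.03 ] 91
    0.09 [0.64  0.127 0.094] [0.026 0.025 0.008] 112
red/salt side [0.632 0.117 0.089]
    low [0.644 0.127] 0.041 182
    0.03 [0.639 0.12  0.045] [0.039 0.032 0.03 ] 129
    0.06 [0.64  0.121 0.075] [0.03  0.027 0.03 ] 119
    0.09 [0.64  0.125 0.092] [0.019 0.021 0.004] 25
white/red top [0.461 0.021 0.111]
    low [0.461 0.022] 0.084 683
    0.09 [0.458 0.026 0.104] [0.044 0.045 0.023] 331
white/red side [0.461 0.021 0.111]
    low [0.459 0.021] 0.041 267
    0.03 [0.457 0.016 0.045] [0.042 0.032 0.03 ] 178
    0.06 [0.457 0.014 0.075] [0.043 0.033 0.029] 188
    0.09 [0.457 0.023 0.101] [0.043 0.045 0.023] 250
wood/green top [ 0.601 -0.138  0.102]
    low [ 0.601 -0.138] 0.084 876
    0.03 [ 0.613 -0.148  0.045] [0.032 0.031 0.028] 42
    0.06 [ 0.614 -0.147  0.075] [0.035 0.03  0.029] 47
    0.09 [ 0.615 -0.152  0.104] [0.04  0.039 0.022] 276
wood/gre
[... 2136 characters left out ...]
77573835849762, 0.021642643958330154), (0.07933580130338669, 0.08259232342243195), 43.592369079589844) fit (array([0.45735991, 0.02245362]), np.float64(0.041197834238478594))
wood/green enc ((0.6137003302574158, -0.15199901163578033), 0.04941320791840553) rect ((0.612038791179657, -0.1503366231918335), (0.09742395579814911, 0.09279324859380722), 37.44337463378906) fit (array([ 0.61360723, -0.15206217]), np.float64(0.04872387686758298))
mat enc ((0.4546016454696655, -0.24553769826889038), 0.07719439268112183) rect ((0.45434045791625977, -0.2450634092092514), (0.11513549834489822, 0.11438631266355515), 14.699505805969238) fit (array([ 0.45409543, -0.24745459]), np.float64(0.07060265155029433))
```

>>> arm_command(rows=[{"delta_pos":[0,0,0],"rot":[0,0,-0.0201],"fingers":0},{"delta_pos":[0,0,0],"rot":[0,0,-0.0201],"fingers":0},{"delta_pos":[0,0,0],"rot":[0,0,-0.0201],"fingers":0},{"delta_pos":[-0.47,-0.98,0]},{"delta_pos":[-0.47,-0.98,0]},{"delta_pos":[-0.47,-0.98,0]},{"delta_pos":[-0.47,-0.98,0]},{"delta_pos":[-0.47,-0.98,0]},{"delta_pos":[-0.47,-0.98,0]},{"delta_pos":[-0.47,-0.98,0]},{"delta_pos":[-0.47,-0.98,0]},{"delta_pos":[-0.47,-0.98,0]},{"delta_pos":[-0.47,-0.98,0]}], squeeze=40)

```text
schema error: expected keys delta_pos, rot, fingers
```

Run:
```python
from h import *
s=env.get_state(); print(s["tcp_pos"],s["orientation"],s["joint_pos"].round(2))
p,W=cloud("side")
X=W.reshape(-1,3); X=X[np.isfinite(X[:,0])]
for b in(.02,.08,.125,.14,.16):
    h=X[(np.hypot(X[:,0]-.447,X[:,1]-.272)<.05)&(abs(X[:,2]-b-.005)<.01)]; print(b,len(h),((h.min(0)+h.max(0))/2).round(3),np.ptp(h,0).round(3), circ(h[:,:2]))
```

```text
[0.21198389 0.53419371 0.23073611] [-1.81780751e-04  1.87797066e-01  9.82207696e-01 -5.20970991e-04] [1.05 0.31 0.05 1.3  0.   1.43]
0.02 108 [0.446 0.259 0.025] [0.055 0.041 0.019] (array([0.44600241, 0.26877272]), np.float64(0.024918778129886587))
0.08 80 [0.445 0.26  0.085] [0.037 0.023 0.02 ] (array([0.44596288, 0.2683365 ]), np.float64(0.01684942714618479))
0.125 109 [0.445 0.262 0.13 ] [0.047 0.036 0.02 ] (array([0.44613646, 0.26905844]), np.float64(0.022229639705970583))
0.14 126 [0.445 0.261 0.145] [0.047 0.035 0.02 ] (array([0.44555937, 0.26819347]), np.float64(0.02153536318805947))
0.16 79 [0.446 0.266 0.165] [0.035 0.03  0.019] (array([0.44510356, 0.26535597]), np.float64(0.011480015060017886))
```

>>> arm_command(rows=[{"delta_pos":[0,0,0],"rot":[0,0,-0.0201],"fingers":0},{"delta_pos":[0,0,0],"rot":[0,0,-0.0201],"fingers":0},{"delta_pos":[0,0,0],"rot":[0,0,-0.0201],"fingers":0},{"delta_pos":[-0.47,-0.98,0],"rot":[0,0,0],"fingers":0},{"delta_pos":[-0.47,-0.98,0],"rot":[0,0,0],"fingers":0},{"delta_pos":[-0.47,-0.98,0],"rot":[0,0,0],"fingers":0},{"delta_pos":[-0.47,-0.98,0],"rot":[0,0,0],"fingers":0},{"delta_pos":[-0.47,-0.98,0],"rot":[0,0,0],"fingers":0},{"delta_pos":[-0.47,-0.98,0],"rot":[0,0,0],"fingers":0},{"delta_pos":[-0.47,-0.98,0],"rot":[0,0,0],"fingers":0},{"delta_pos":[-0.47,-0.98,0],"rot":[0,0,0],"fingers":0},{"delta_pos":[-0.47,-0.98,0],"rot":[0,0,0],"fingers":0},{"delta_pos":[-0.47,-0.98,0],"rot":[0,0,0],"fingers":0}], squeeze=40)

```text
clock: 1.55
tcp_pos: [0.3065, 0.3377, 0.2313]
orientation: [0.0, -0.001, 1.0, 0.0]
wrist_force: [0.7, -0.3, -0.3]
finger_gap: 0.0854
```

>>> arm_command(rows=[{"delta_pos":[-0.473,-0.983,0],"rot":[0,0,0],"fingers":0},{"delta_pos":[-0.473,-0.983,0],"rot":[0,0,0],"fingers":0},{"delta_pos":[-0.473,-0.983,0],"rot":[0,0,0],"fingers":0},{"delta_pos":[-0.473,-0.983,0],"rot":[0,0,0],"fingers":0},{"delta_pos":[-0.473,-0.983,0],"rot":[0,0,0],"fingers":0},{"delta_pos":[-0.473,-0.983,0],"rot":[0,0,0],"fingers":0},{"delta_pos":[-0.473,-0.983,0],"rot":[0,0,0],"fingers":0},{"delta_pos":[-0.473,-0.983,0],"rot":[0,0,0],"fingers":0},{"delta_pos":[-0.473,-0.983,0],"rot":[0,0,0],"fingers":0},{"delta_pos":[-0.473,-0.983,0],"rot":[0,0,0],"fingers":0},{"delta_pos":[-0.473,-0.983,0],"rot":[0,0,0],"fingers":0},{"delta_pos":[-0.473,-0.983,0],"rot":[0,0,0],"fingers":0},{"delta_pos":[-0.473,-0.983,0],"rot":[0,0,0],"fingers":0},{"delta_pos":[-0.473,-0.983,0],"rot":[0,0,0],"fingers":0},{"delta_pos":[-0.473,-0.983,0],"rot":[0,0,0],"fingers":0},{"delta_pos":[-0.473,-0.983,0],"rot":[0,0,0],"fingers":0},{"delta_pos":[0,0,0],"rot":[0,0,0],"fingers":0},{"delta_pos":[0,0,0],"rot":[0,0,0],"fingers":0}])

```text
clock: 3.35
tcp_pos: [0.4578, 0.0241, 0.2311]
orientation: [-0.0, 0.0, 1.0, 0.0]
wrist_force: [0.3, 0.2, -0.1]
finger_gap: 0.0855
```

>>> arm_command(rows=[{"delta_pos":[0,0,1],"rot":[0,0,0],"fingers":0},{"delta_pos":[0,0,1],"rot":[0,0,0],"fingers":0},{"delta_pos":[0,0,1],"rot":[0,0,0],"fingers":0},{"delta_pos":[0,0,1],"rot":[0,0,0],"fingers":0},{"delta_pos":[0,0,1],"rot":[0,0,0],"fingers":0},{"delta_pos":[0,0,1],"rot":[0,0,0],"fingers":0},{"delta_pos":[0,0,1],"rot":[0,0,0],"fingers":0},{"delta_pos":[0,0,1],"rot":[0,0,0],"fingers":0},{"delta_pos":[0,0,0.7],"rot":[0,0,0],"fingers":0},{"delta_pos":[0,0,0],"rot":[0,0,0],"fingers":0},{"delta_pos":[0,0,0],"rot":[0,0,0],"fingers":1},{"delta_pos":[0,0,0],"rot":[0,0,0],"fingers":1},{"delta_pos":[0,0,0],"rot":[0,0,0],"fingers":1},{"delta_pos":[0,0,0],"rot":[0,0,0],"fingers":1},{"delta_pos":[0,0,0],"rot":[0,0,0],"fingers":1},{"delta_pos":[0,0,0],"rot":[0,0,0],"fingers":1},{"delta_pos":[0,0,0],"rot":[0,0,0],"fingers":1},{"delta_pos":[0,0,0],"rot":[0,0,0],"fingers":1}])

```text
clock: 5.15
tcp_pos: [0.4589, 0.0244, 0.0584]
orientation: [0.001, -0.001, 1.0, 0.0]
wrist_force: [-0.0, 1.0, 6.7]
finger_gap: 0.0433
```

>>> arm_command(rows=[{"delta_pos":[0,0,-0.5],"rot":[0,0,0],"fingers":1},{"delta_pos":[0,0,-1],"rot":[0,0,0],"fingers":1},{"delta_pos":[0,0,-1],"rot":[0,0,0],"fingers":1},{"delta_pos":[0,-0.5,-0.5],"rot":[0,0,0],"fingers":1},{"delta_pos":[0,-1,0],"rot":[0,0,0],"fingers":1},{"delta_pos":[0,-1,0],"rot":[0,0,0],"fingers":1},{"delta_pos":[0,-1,0],"rot":[0,0,0],"fingers":1},{"delta_pos":[0,-1,0],"rot":[0,0,0],"fingers":1},{"delta_pos":[0,-1,0],"rot":[0,0,0],"fingers":1},{"delta_pos":[0,-1,0],"rot":[0,0,0],"fingers":1},{"delta_pos":[0,-1,0],"rot":[0,0,0],"fingers":1},{"delta_pos":[0,-1,0],"rot":[0,0,0],"fingers":1},{"delta_pos":[0,-1,0],"rot":[0,0,0],"fingers":1},{"delta_pos":[0,-1,0],"rot":[0,0,0],"fingers":1},{"delta_pos":[0,-1,0],"rot":[0,0,0],"fingers":1},{"delta_pos":[0,-1,0],"rot":[0,0,0],"fingers":1},{"delta_pos":[0.2,-1,0],"rot":[0,0,0],"fingers":1},{"delta_pos":[0,0,0],"rot":[0,0,0],"fingers":1},{"delta_pos":[0,0,0],"rot":[0,0,0],"fingers":1}])

```text
clock: 7.05
tcp_pos: [0.4537, -0.2462, 0.117]
orientation: [-0.0, 0.0, 1.0, 0.0]
wrist_force: [-0.1, 0.4, -1.6]
finger_gap: 0.0437
```

Run:
```python
from h import *
p,W=cloud("side"); q,_=cloud("top"); cv2.imwrite("pics/a.png",np.hstack([p,q])[60:360,:800])
s=env.get_state(); print(s["tcp_pos"],s["finger_gap"],s["wrist_force"])
X=W.reshape(-1,3); x,y,_=s["tcp_pos"]
X=X[(np.hypot(X[:,0]-x,X[:,1]-y)<.03)&(X[:,2]>.02)]; print(X[:,2].min())
```

```text
[ 0.45390154 -0.24529735  0.11709917] 0.04348845792933003 [ 0.1037388  -0.26529815 -0.57748071]
0.06436451549355403
```

View pics/a.png

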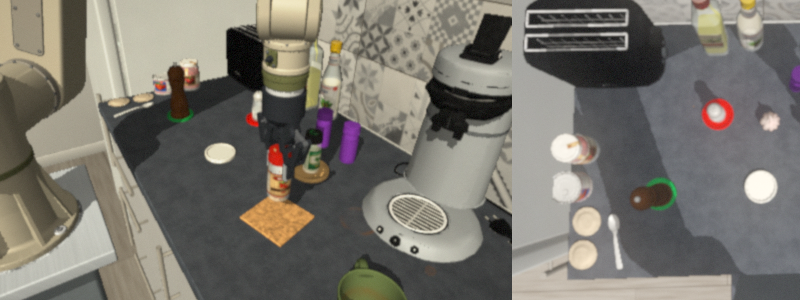

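>>> arm_command(rows=[{"delta_pos":[0,0,1],"rot":[0,0,0],"fingers":1},{"delta_pos":[0,0,1],"rot":[0,0,0],"fingers":1},{"delta_pos":[0,0,0.5],"rot":[0,0,0],"fingers":1},{"delta_pos":[0,0,0.3],"rot":[0,0,0],"fingers":1},{"delta_pos":[0,0,0.1],"rot":[0,0,0],"fingers":1},{"delta_pos":[0,0,0],"rot":[0,0,0],"fingers":1},{"delta_pos":[0,0,0],"rot":[0,0,0],"fingers":1},{"delta_pos":[0,0,0],"rot":[0,0,0],"fingers":0.3},{"delta_pos":[0,0,0],"rot":[0,0,0],"fingers":0.2},{"delta_pos":[0,0,0],"rot":[0,0,0],"fingers":0},{"delta_pos":[0,0,0],"rot":[0,0,0],"fingers":0},{"delta_pos":[0,0,0],"rot":[0,0,0],"fingers":0},{"delta_pos":[0,0,0],"rot":[0,0,0],"fingers":0},{"delta_pos":[0,0,-0.5],"rot":[0,0,0],"fingers":0},{"delta_pos":[0,0,-1],"rot":[0,0,0],"fingers":0},{"delta_pos":[0,0,-1],"rot":[0,0,0],"fingers":0},{"delta_pos":[0,0,-1],"rot":[0,0,0],"fingers":0},{"delta_pos":[0,0,-1],"rot":[0,0,0],"fingers":0},{"delta_pos":[0,0,0],"rot":[0,0,0],"fingers":0}])

```text
clock: 9.05
tcp_pos: [0.456, -0.2471, 0.1528]
orientation: [0.002, -0.001, 1.0, -0.002]
wrist_force: [0.3, -0.8, -0.2]
finger_gap: 0.0856
```

>>> arm_command(rows=[{"delta_pos":[-0.489,0.976,0],"rot":[0,0,0],"fingers":0},{"delta_pos":[-0.489,0.976,0],"rot":[0,0,0],"fingers":0},{"delta_pos":[-0.489,0.976,0],"rot":[0,0,0],"fingers":0},{"delta_pos":[-0.489,0.976,0],"rot":[0,0,0],"fingers":0},{"delta_pos":[-0.489,0.976,0],"rot":[0,0,0],"fingers":0},{"delta_pos":[-0.489,0.976,0],"rot":[0,0,0],"fingers":0},{"delta_pos":[-0.489,0.976,0],"rot":[0,0,0],"fingers":0},{"delta_pos":[-0.489,0.976,0],"rot":[0,0,0],"fingers":0},{"delta_pos":[-0.489,0.976,0],"rot":[0,0,0],"fingers":0},{"delta_pos":[-0.489,0.976,0],"rot":[0,0,0],"fingers":0},{"delta_pos":[-0.489,0.976,0],"rot":[0,0,0],"fingers":0},{"delta_pos":[-0.489,0.976,0],"rot":[0,0,0],"fingers":0},{"delta_pos":[-0.489,0.976,0],"rot":[0,0,0],"fingers":0},{"delta_pos":[-0.489,0.976,0],"rot":[0,0,0],"fingers":0},{"delta_pos":[-0.489,0.976,0],"rot":[0,0,0],"fingers":0},{"delta_pos":[-0.489,0.976,0],"rot":[0,0,0],"fingers":0},{"delta_pos":[-0.489,0.976,0],"rot":[0,0,0],"fingers":0},{"delta_pos":[-0.489,0.976,0],"rot":[0,0,0],"fingers":0},{"delta_pos":[-0.489,0.976,0],"rot":[0,0,0],"fingers":0},{"delta_pos":[0,0,0],"rot":[0,0,0],"fingers":0}])

```text
clock: 11.05
tcp_pos: [0.6402, 0.1275, 0.1483]
orientation: [-0.0, -0.002, 1.0, 0.0]
wrist_force: [0.7, -0.1, -0.2]
finger_gap: 0.0855
```

Run:
```python
from h import *
p,W=cloud("side"); cv2.imwrite("pics/b.png",p)
s=env.get_state(); print(s["tcp_pos"],s["orientation"],s["joint_pos"].round(2))
X=W.reshape(-1,3)
for c in((.64,.125),(.454,-.246)):
    for a,b in((.03,.06),(.06,.09)):
        h=X[(np.hypot(X[:,0]-c[0],X[:,1]-c[1])<.04)&(X[:,2]>a)&(X[:,2]<b)]; print(c,a,len(h),circ(h[:,:2]))
```

```text
[0.63958096 0.12622578 0.14834955] [-5.57817284e-04 -1.48602445e-03  9.99998738e-01 -7.04728394e-05] [ 0.07  0.5   0.12  1.19 -0.    0.07]
(0.64, 0.125) 0.03 133 (array([0.64123941, 0.1251921 ]), np.float64(0.01810767302354353))
(0.64, 0.125) 0.06 117 (array([0.64115567, 0.12580776]), np.float64(0.014907157249329743))
(0.454, -0.246) 0.03 258 (array([ 0.45449547, -0.24636603]), np.float64(0.02245466188214519))
(0.454, -0.246) 0.06 284 (array([ 0.45413494, -0.24656282]), np.float64(0.02145517117193884))
```

View pics/b.png

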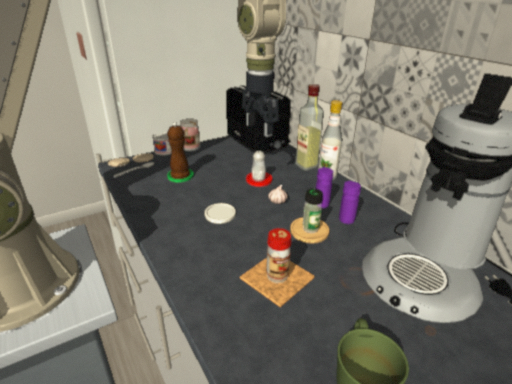

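The red jar stands upright on the mat at (278,252), and the open gripper is over the salt shaker at (259,166). I'll grip the salt next.

>>> arm_command(rows=[{"delta_pos":[0,0,1],"rot":[0,0,0],"fingers":0},{"delta_pos":[0,0,1],"rot":[0,0,0],"fingers":0},{"delta_pos":[0,0,1],"rot":[0,0,0],"fingers":0},{"delta_pos":[0,0,1],"rot":[0,0,0],"fingers":0},{"delta_pos":[0,0,1],"rot":[0,0,0],"fingers":0},{"delta_pos":[0,0,0.5],"rot":[0,0,0],"fingers":0},{"delta_pos":[0,0,0],"rot":[0,0,0],"fingers":0},{"delta_pos":[0,0,0],"rot":[0,0,0],"fingers":1},{"delta_pos":[0,0,0],"rot":[0,0,0],"fingers":1},{"delta_pos":[0,0,0],"rot":[0,0,0],"fingers":1},{"delta_pos":[0,0,0],"rot":[0,0,0],"fingers":1},{"delta_pos":[0,0,0],"rot":[0,0,0],"fingers":1},{"delta_pos":[0,0,0],"rot":[0,0,0],"fingers":1},{"delta_pos":[0,0,0],"rot":[0,0,0],"fingers":1},{"delta_pos":[0,0,0],"rot":[0,0,0],"fingers":1}])

```text
clock: 12.6
tcp_pos: [0.6407, 0.1259, 0.041]
orientation: [0.001, -0.001, 1.0, 0.001]
wrist_force: [-1.2, 2.1, 5.6]
finger_gap: 0.0377
```

>>> arm_command(rows=[{"delta_pos":[0,0,-0.5],"rot":[0,0,0],"fingers":1},{"delta_pos":[0,0,-1],"rot":[0,0,0],"fingers":1},{"delta_pos":[0,0,-1],"rot":[0,0,0],"fingers":1},{"delta_pos":[0,0,-0.5],"rot":[0,0,0],"fingers":1},{"delta_pos":[0.915,-0.52,0],"rot":[0,0,0],"fingers":1},{"delta_pos":[0.915,-0.52,0],"rot":[0,0,0],"fingers":1},{"delta_pos":[0.915,-0.52,0],"rot":[0,0,0],"fingers":1},{"delta_pos":[0.915,-0.52,0],"rot":[0,0,0],"fingers":1},{"delta_pos":[0.915,-0.52,0],"rot":[0,0,0],"fingers":1},{"delta_pos":[0.915,-0.52,0],"rot":[0,0,0],"fingers":1},{"delta_pos":[0.915,-0.52,0],"rot":[0,0,0],"fingers":1},{"delta_pos":[0.915,-0.52,0],"rot":[0,0,0],"fingers":1},{"delta_pos":[0.915,-0.52,0],"rot":[0,0,0],"fingers":1},{"delta_pos":[0.915,-0.52,0],"rot":[0,0,0],"fingers":1},{"delta_pos":[0,0,0],"rot":[0,0,0],"fingers":1},{"delta_pos":[0,0,0],"rot":[0,0,0],"fingers":1}])

```text
clock: 14.2
tcp_pos: [0.4572, 0.0209, 0.0996]
orientation: [0.001, -0.0, 1.0, 0.0]
wrist_force: [-0.1, -0.6, -1.4]
finger_gap: 0.0376
```

Run:
```python
from h import *
p,W=cloud("side"); cv2.imwrite("pics/c.png",cv2.resize(p[90:260,130:330],None,fx=3,fy=3))
s=env.get_state(); print(s["tcp_pos"],s["finger_gap"],s["wrist_force"])
X=W.reshape(-1,3); x,y,_=s["tcp_pos"]
X=X[(np.hypot(X[:,0]-x,X[:,1]-y)<.03)&(X[:,2]>.02)]; print(X[:,2].min())
```

```text
[0.45788207 0.02109742 0.09966206] 0.0373161971433511 [ 0.75391771  0.40807977 -0.69734335]
0.06433388553641177
```

View pics/c.png

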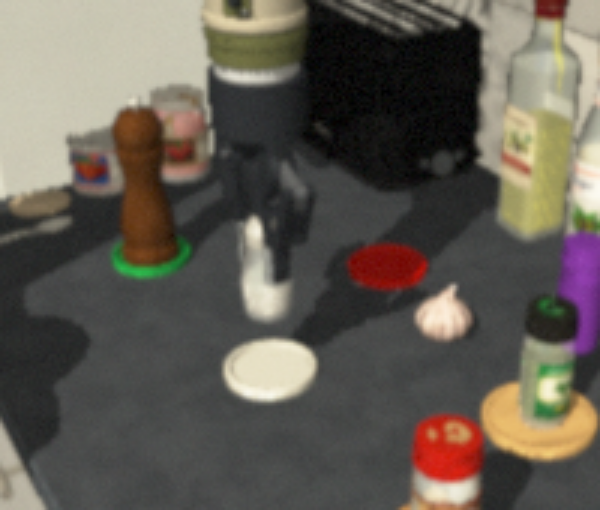

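The salt hangs upright over the white coaster (270,368 in the crop), its bottom about 59 mm above the coaster floor. I'll lower it now.

>>> arm_command(rows=[{"delta_pos":[0,0,1],"rot":[0,0,0],"fingers":1},{"delta_pos":[0,0,1],"rot":[0,0,0],"fingers":1},{"delta_pos":[0,0,0.5],"rot":[0,0,0],"fingers":1},{"delta_pos":[0,0,0.3],"rot":[0,0,0],"fingers":1},{"delta_pos":[0,0,0.12],"rot":[0,0,0],"fingers":1},{"delta_pos":[0,0,0],"rot":[0,0,0],"fingers":1},{"delta_pos":[0,0,0],"rot":[0,0,0],"fingers":1},{"delta_pos":[0,0,0],"rot":[0,0,0],"fingers":0.3},{"delta_pos":[0,0,0],"rot":[0,0,0],"fingers":0.2},{"delta_pos":[0,0,0],"rot":[0,0,0],"fingers":0},{"delta_pos":[0,0,0],"rot":[0,0,0],"fingers":0},{"delta_pos":[0,0,0],"rot":[0,0,0],"fingers":0},{"delta_pos":[0,0,0],"rot":[0,0,0],"fingers":0},{"delta_pos":[0,0,-0.5],"rot":[0,0,0],"fingers":0},{"delta_pos":[0,0,-1],"rot":[0,0,0],"fingers":0},{"delta_pos":[0,0,-1],"rot":[0,0,0],"fingers":0},{"delta_pos":[0,0,-1],"rot":[0,0,0],"fingers":0},{"delta_pos":[0,0,-1],"rot":[0,0,0],"fingers":0},{"delta_pos":[0,0,-1],"rot":[0,0,0],"fingers":0},{"delta_pos":[0,0,0],"rot":[0,0,0],"fingers":0}])

```text
clock: 16.25
tcp_pos: [0.4589, 0.0208, 0.1541]
orientation: [0.003, -0.001, 1.0, -0.0]
wrist_force: [0.7, 0.5, 0.8]
finger_gap: 0.0854
```

>>> arm_command(rows=[{"delta_pos":[0.01,-0.954,0],"rot":[0,0,0],"fingers":0},{"delta_pos":[0.01,-0.954,0],"rot":[0,0,0],"fingers":0},{"delta_pos":[0.01,-0.954,0],"rot":[0,0,0],"fingers":0},{"delta_pos":[0.01,-0.954,0],"rot":[0,0,0],"fingers":0},{"delta_pos":[0.01,-0.954,0],"rot":[0,0,0],"fingers":0},{"delta_pos":[0.01,-0.954,0],"rot":[0,0,0],"fingers":0},{"delta_pos":[0.01,-0.954,0],"rot":[0,0,0],"fingers":0},{"delta_pos":[0.01,-0.954,0],"rot":[0,0,0],"fingers":0},{"delta_pos":[0.01,-0.954,0],"rot":[0,0,0],"fingers":0},{"delta_pos":[0.01,-0.954,0],"rot":[0,0,0],"fingers":0},{"delta_pos":[0.01,-0.954,0],"rot":[0,0,0],"fingers":0},{"delta_pos":[0.01,-0.954,0],"rot":[0,0,0],"fingers":0},{"delta_pos":[0.01,-0.954,0],"rot":[0,0,0],"fingers":0},{"delta_pos":[0.01,-0.954,0],"rot":[0,0,0],"fingers":0},{"delta_pos":[0,0,0],"rot":[0,0,0],"fingers":0},{"delta_pos":[0,0,0],"rot":[0,0,0],"fingers":0}])

```text
clock: 17.85
tcp_pos: [0.4539, -0.2458, 0.1503]
orientation: [-0.0, -0.0, 1.0, 0.001]
wrist_force: [-0.8, 0.6, 0.6]
finger_gap: 0.0853
```

Run:
```python
from h import *
p,W=cloud("side")
s=env.get_state(); print(s["tcp_pos"])
X=W.reshape(-1,3)
for c in((.458,.022),(.454,-.246)):
    for a,b in((.003,.012),(.03,.06),(.06,.09),(.09,.12)):
        h=X[(np.hypot(X[:,0]-c[0],X[:,1]-c[1])<.045)&(X[:,2]>a)&(X[:,2]<b)]
        if len(h)>5: print(c,a,len(h),circ(h[:,:2]),h[:,2].max().round(3))
```

```text
[ 0.4539071  -0.2453117   0.15040403]
(0.458, 0.022) 0.003 285 (array([0.45834089, 0.02041377]), np.float64(0.031424893032686946)) 0.011
(0.458, 0.022) 0.03 178 (array([0.45838656, 0.01936498]), np.float64(0.018645208516365447)) 0.06
(0.458, 0.022) 0.06 157 (array([0.45786267, 0.01845768]), np.float64(0.01444505052556592)) 0.09
(0.458, 0.022) 0.09 41 (array([0.4581883 , 0.01905611]), np.float64(0.008604391320032432)) 0.094
(0.454, -0.246) 0.003 678 (array([ 0.4543115 , -0.24575949]), np.float64(0.03506834319902367)) 0.012
(0.454, -0.246) 0.03 256 (array([ 0.45435177, -0.24651546]), np.float64(0.022241339943243704)) 0.06
(0.454, -0.246) 0.06 282 (array([ 0.45434478, -0.24649923]), np.float64(0.02155733040340202)) 0.088
(0.454, -0.246) 0.09 454 (array([ 0.45218181, -0.24901019]), np.float64(0.017189775320578592)) 0.114
```

The salt is upright and centred to within about 3 mm on white. I'll grip the red jar.

>>> arm_command(rows=[{"delta_pos":[0,0,1],"rot":[0,0,0],"fingers":0},{"delta_pos":[0,0,1],"rot":[0,0,0],"fingers":0},{"delta_pos":[0,0,1],"rot":[0,0,0],"fingers":0},{"delta_pos":[0,0,1],"rot":[0,0,0],"fingers":0},{"delta_pos":[0,0,0.65],"rot":[0,0,0],"fingers":0},{"delta_pos":[0,0,0],"rot":[0,0,0],"fingers":0},{"delta_pos":[0,0,0],"rot":[0,0,0],"fingers":1},{"delta_pos":[0,0,0],"rot":[0,0,0],"fingers":1},{"delta_pos":[0,0,0],"rot":[0,0,0],"fingers":1},{"delta_pos":[0,0,0],"rot":[0,0,0],"fingers":1},{"delta_pos":[0,0,0],"rot":[0,0,0],"fingers":1},{"delta_pos":[0,0,0],"rot":[0,0,0],"fingers":1},{"delta_pos":[0,0,0],"rot":[0,0,0],"fingers":1},{"delta_pos":[0,0,0],"rot":[0,0,0],"fingers":1},{"delta_pos":[0,0,-0.5],"rot":[0,0,0],"fingers":1},{"delta_pos":[0,0,-1],"rot":[0,0,0],"fingers":1},{"delta_pos":[0,0,-1],"rot":[0,0,0],"fingers":1},{"delta_pos":[0,0,-1],"rot":[0,0,0],"fingers":1},{"delta_pos":[0,0,-0.5],"rot":[0,0,0],"fingers":1},{"delta_pos":[0,0,0],"rot":[0,0,0],"fingers":1}])

```text
clock: 19.9
tcp_pos: [0.4553, -0.2468, 0.1395]
orientation: [0.001, -0.0, 1.0, -0.001]
wrist_force: [0.1, -0.8, -1.7]
finger_gap: 0.0435
```

>>> arm_command(rows=[{"delta_pos":[-0.499,0.984,0],"rot":[0,0,0],"fingers":1},{"delta_pos":[-0.499,0.984,0],"rot":[0,0,0],"fingers":1},{"delta_pos":[-0.499,0.984,0],"rot":[0,0,0],"fingers":1},{"delta_pos":[-0.499,0.984,0],"rot":[0,0,0],"fingers":1},{"delta_pos":[-0.499,0.984,0],"rot":[0,0,0],"fingers":1},{"delta_pos":[-0.499,0.984,0],"rot":[0,0,0],"fingers":1},{"delta_pos":[-0.499,0.984,0],"rot":[0,0,0],"fingers":1},{"delta_pos":[-0.499,0.984,0],"rot":[0,0,0],"fingers":1},{"delta_pos":[-0.499,0.984,0],"rot":[0,0,0],"fingers":1},{"delta_pos":[-0.499,0.984,0],"rot":[0,0,0],"fingers":1},{"delta_pos":[-0.499,0.984,0],"rot":[0,0,0],"fingers":1},{"delta_pos":[-0.499,0.984,0],"rot":[0,0,0],"fingers":1},{"delta_pos":[-0.499,0.984,0],"rot":[0,0,0],"fingers":1},{"delta_pos":[-0.499,0.984,0],"rot":[0,0,0],"fingers":1},{"delta_pos":[-0.499,0.984,0],"rot":[0,0,0],"fingers":1},{"delta_pos":[-0.499,0.984,0],"rot":[0,0,0],"fingers":1},{"delta_pos":[-0.499,0.984,0],"rot":[0,0,0],"fingers":1},{"delta_pos":[-0.499,0.984,0],"rot":[0,0,0],"fingers":1},{"delta_pos":[-0.499,0.984,0],"rot":[0,0,0],"fingers":1},{"delta_pos":[0,0,0],"rot":[0,0,0],"fingers":1}])

```text
clock: 21.9
tcp_pos: [0.6438, 0.1303, 0.1361]
orientation: [-0.001, -0.002, 1.0, 0.0]
wrist_force: [0.3, 0.2, -1.4]
finger_gap: 0.0432
```

Run:
```python
from h import *
p,W=cloud("side"); cv2.imwrite("pics/d.png",cv2.resize(p[90:260,130:330],None,fx=3,fy=3))
s=env.get_state(); print(s["tcp_pos"],s["finger_gap"],s["wrist_force"])
X=W.reshape(-1,3); x,y,_=s["tcp_pos"]
X=X[(np.hypot(X[:,0]-x,X[:,1]-y)<.03)&(X[:,2]>.02)]; print(X[:,2].min())
```

```text
[0.64309243 0.12906366 0.13611995] 0.04344911466671666 [ 0.50427309 -1.1980483  -0.83441194]
0.08308157776400146
```

View pics/d.png

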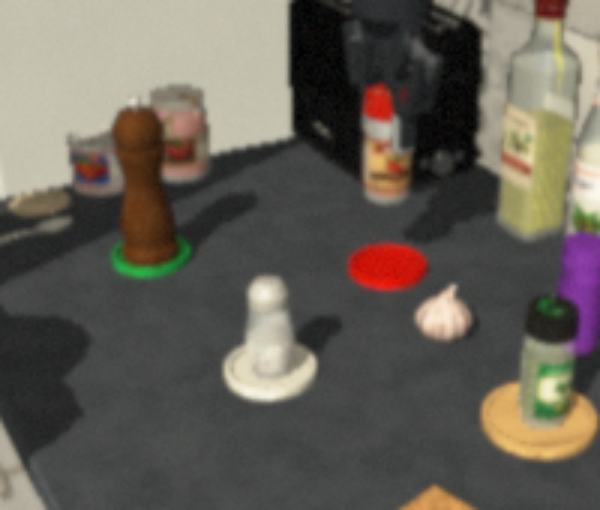

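The salt stands on white (270,340), and the red jar hangs upright above the red coaster (388,266). I'll lower it about 78 mm.

>>> arm_command(rows=[{"delta_pos":[0,0,1],"rot":[0,0,0],"fingers":1},{"delta_pos":[0,0,1],"rot":[0,0,0],"fingers":1},{"delta_pos":[0,0,1],"rot":[0,0,0],"fingers":1},{"delta_pos":[0,0,0.5],"rot":[0,0,0],"fingers":1},{"delta_pos":[0,0,0.25],"rot":[0,0,0],"fingers":1},{"delta_pos":[0,0,0.1],"rot":[0,0,0],"fingers":1},{"delta_pos":[0,0,0],"rot":[0,0,0],"fingers":1},{"delta_pos":[0,0,0],"rot":[0,0,0],"fingers":1},{"delta_pos":[0,0,0],"rot":[0,0,0],"fingers":0.3},{"delta_pos":[0,0,0],"rot":[0,0,0],"fingers":0.2},{"delta_pos":[0,0,0],"rot":[0,0,0],"fingers":0},{"delta_pos":[0,0,0],"rot":[0,0,0],"fingers":0},{"delta_pos":[0,0,0],"rot":[0,0,0],"fingers":0},{"delta_pos":[0,0,0],"rot":[0,0,0],"fingers":0},{"delta_pos":[0,0,-0.5],"rot":[0,0,0],"fingers":0},{"delta_pos":[0,0,-1],"rot":[0,0,0],"fingers":0},{"delta_pos":[0,0,-1],"rot":[0,0,0],"fingers":0},{"delta_pos":[0,0,-1],"rot":[0,0,0],"fingers":0},{"delta_pos":[0,0,-1],"rot":[0,0,0],"fingers":0},{"delta_pos":[0,0,-0.5],"rot":[0,0,0],"fingers":0}])

```text
clock: 23.95
tcp_pos: [0.6446, 0.1282, 0.1638]
orientation: [0.002, -0.001, 1.0, 0.0]
wrist_force: [0.8, -0.4, -0.1]
finger_gap: 0.085
```

>>> arm_command(rows=[{"delta_pos":[0.093,-0.943,0],"rot":[0,0,0],"fingers":0},{"delta_pos":[0.093,-0.943,0],"rot":[0,0,0],"fingers":0},{"delta_pos":[0.093,-0.943,0],"rot":[0,0,0],"fingers":0},{"delta_pos":[0.093,-0.943,0],"rot":[0,0,0],"fingers":0},{"delta_pos":[0.093,-0.943,0],"rot":[0,0,0],"fingers":0},{"delta_pos":[0.093,-0.943,0],"rot":[0,0,0],"fingers":0},{"delta_pos":[0.093,-0.943,0],"rot":[0,0,0],"fingers":0},{"delta_pos":[0.093,-0.943,0],"rot":[0,0,0],"fingers":0},{"delta_pos":[0.093,-0.943,0],"rot":[0,0,0],"fingers":0},{"delta_pos":[0.093,-0.943,0],"rot":[0,0,0],"fingers":0},{"delta_pos":[0.093,-0.943,0],"rot":[0,0,0],"fingers":0},{"delta_pos":[0.093,-0.943,0],"rot":[0,0,0],"fingers":0},{"delta_pos":[0.093,-0.943,0],"rot":[0,0,0],"fingers":0},{"delta_pos":[0.093,-0.943,0],"rot":[0,0,0],"fingers":0},{"delta_pos":[0.093,-0.943,0],"rot":[0,0,0],"fingers":0},{"delta_pos":[0,0,0],"rot":[0,0,0],"fingers":0},{"delta_pos":[0,0,0],"rot":[0,0,0],"fingers":0}])

```text
clock: 25.65
tcp_pos: [0.6158, -0.1556, 0.1608]
orientation: [-0.0, -0.0, 1.0, 0.0]
wrist_force: [0.3, 0.7, -0.2]
finger_gap: 0.0849
```

Run:
```python
from h import *
p,W=cloud("side")
s=env.get_state(); print(s["tcp_pos"])
X=W.reshape(-1,3)
for c in((.644,.128),(.615,-.154)):
    for a,b in((.03,.06),(.06,.09),(.09,.118)):
        h=X[(np.hypot(X[:,0]-c[0],X[:,1]-c[1])<.04)&(X[:,2]>a)&(X[:,2]<b)]
        if len(h)>5: print(c,a,len(h),circ(h[:,:2]),h[:,2].max().round(3),((h.min(0)+h.max(0))/2).round(3))
```

```text
[ 0.61589181 -0.1549305   0.1607971 ]
(0.644, 0.128) 0.03 137 (array([0.64292959, 0.12627842]), np.float64(0.02097403501794401)) 0.06 [0.64  0.117 0.045]
(0.644, 0.128) 0.06 136 (array([0.64241921, 0.12597029]), np.float64(0.019718105068310933)) 0.09 [0.64  0.12  0.075]
(0.644, 0.128) 0.09 169 (array([0.6416586 , 0.12435036]), np.float64(0.017294683491198677)) 0.112 [0.643 0.125 0.101]
(0.615, -0.154) 0.03 179 (array([ 0.61626333, -0.15461332]), np.float64(0.019430574442041094)) 0.06 [ 0.613 -0.158  0.045]
(0.615, -0.154) 0.06 190 (array([ 0.61606512, -0.15478169]), np.float64(0.018736414092157646)) 0.09 [ 0.613 -0.159  0.075]
(0.615, -0.154) 0.09 246 (array([ 0.61413559, -0.15613088]), np.float64(0.015896873551984304)) 0.111 [ 0.616 -0.156  0.101]
```

Red jar is placed and the arm is aligned over the green jar. Descend 103 mm, grip, lift 60 mm.

>>> arm_command(rows=[{"delta_pos":[0,0,1],"rot":[0,0,0],"fingers":0},{"delta_pos":[0,0,1],"rot":[0,0,0],"fingers":0},{"delta_pos":[0,0,1],"rot":[0,0,0],"fingers":0},{"delta_pos":[0,0,1],"rot":[0,0,0],"fingers":0},{"delta_pos":[0,0,1],"rot":[0,0,0],"fingers":0},{"delta_pos":[0,0,0.15],"rot":[0,0,0],"fingers":0},{"delta_pos":[0,0,0],"rot":[0,0,0],"fingers":0},{"delta_pos":[0,0,0],"rot":[0,0,0],"fingers":1},{"delta_pos":[0,0,0],"rot":[0,0,0],"fingers":1},{"delta_pos":[0,0,0],"rot":[0,0,0],"fingers":1},{"delta_pos":[0,0,0],"rot":[0,0,0],"fingers":1},{"delta_pos":[0,0,0],"rot":[0,0,0],"fingers":1},{"delta_pos":[0,0,0],"rot":[0,0,0],"fingers":1},{"delta_pos":[0,0,0],"rot":[0,0,0],"fingers":1},{"delta_pos":[0,0,0],"rot":[0,0,0],"fingers":1}])

```text
clock: 27.2
tcp_pos: [0.6167, -0.1547, 0.059]
orientation: [0.001, -0.001, 1.0, 0.0]
wrist_force: [-0.0, 3.6, 7.0]
finger_gap: 0.04
```

>>> arm_command(rows=[{"delta_pos":[0,0,-0.5],"rot":[0,0,0],"fingers":1},{"delta_pos":[0,0,-1],"rot":[0,0,0],"fingers":1},{"delta_pos":[0,0,-1],"rot":[0,0,0],"fingers":1},{"delta_pos":[0,0,-0.5],"rot":[0,0,0],"fingers":1},{"delta_pos":[0.9,-0.51,0],"rot":[0,0,0],"fingers":1},{"delta_pos":[0.9,-0.51,0],"rot":[0,0,0],"fingers":1},{"delta_pos":[0.9,-0.51,0],"rot":[0,0,0],"fingers":1},{"delta_pos":[0.9,-0.51,0],"rot":[0,0,0],"fingers":1},{"delta_pos":[0.9,-0.51,0],"rot":[0,0,0],"fingers":1},{"delta_pos":[0.9,-0.51,0],"rot":[0,0,0],"fingers":1},{"delta_pos":[0.9,-0.51,0],"rot":[0,0,0],"fingers":1},{"delta_pos":[0.9,-0.51,0],"rot":[0,0,0],"fingers":1},{"delta_pos":[0.9,-0.51,0],"rot":[0,0,0],"fingers":1},{"delta_pos":[0,0,0],"rot":[0,0,0],"fingers":1},{"delta_pos":[0,0,0],"rot":[0,0,0],"fingers":1}])

```text
clock: 28.7
tcp_pos: [0.4539, -0.247, 0.1179]
orientation: [0.0, 0.0, 1.0, 0.0]
wrist_force: [-0.3, -0.6, -1.5]
finger_gap: 0.0401
```

Run:
```python
from h import *
p,W=cloud("side"); cv2.imwrite("pics/e.png",p)
s=env.get_state(); print(s["tcp_pos"],s["finger_gap"],s["wrist_force"])
X=W.reshape(-1,3); x,y,_=s["tcp_pos"]
X=X[(np.hypot(X[:,0]-x,X[:,1]-y)<.03)&(X[:,2]>.02)]; print(X[:,2].min())
```

```text
[ 0.45443397 -0.24689528  0.11796026] 0.03947301342606302 [ 0.20765403  0.06197482 -2.0590883 ]
0.06416183494759149
```

View pics/e.png

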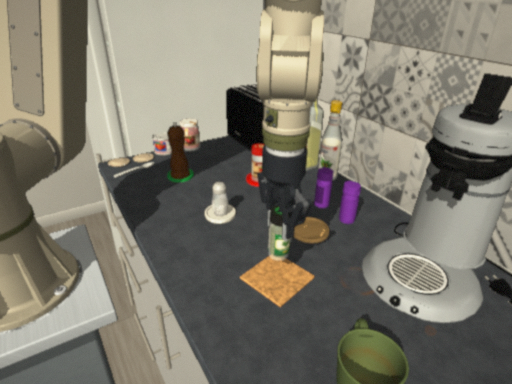

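The green jar hangs upright over the mat (278,240). Lower 58 mm, release, and rise 160 mm to clear the pepper mill.

>>> arm_command(rows=[{"delta_pos":[0,0,1],"rot":[0,0,0],"fingers":1},{"delta_pos":[0,0,1],"rot":[0,0,0],"fingers":1},{"delta_pos":[0,0,0.5],"rot":[0,0,0],"fingers":1},{"delta_pos":[0,0,0.3],"rot":[0,0,0],"fingers":1},{"delta_pos":[0,0,0.1],"rot":[0,0,0],"fingers":1},{"delta_pos":[0,0,0],"rot":[0,0,0],"fingers":1},{"delta_pos":[0,0,0],"rot":[0,0,0],"fingers":1},{"delta_pos":[0,0,0],"rot":[0,0,0],"fingers":0.3},{"delta_pos":[0,0,0],"rot":[0,0,0],"fingers":0.2},{"delta_pos":[0,0,0],"rot":[0,0,0],"fingers":0},{"delta_pos":[0,0,0],"rot":[0,0,0],"fingers":0},{"delta_pos":[0,0,0],"rot":[0,0,0],"fingers":0},{"delta_pos":[0,0,0],"rot":[0,0,0],"fingers":0},{"delta_pos":[0,0,-0.5],"rot":[0,0,0],"fingers":0},{"delta_pos":[0,0,-1],"rot":[0,0,0],"fingers":0},{"delta_pos":[0,0,-1],"rot":[0,0,0],"fingers":0},{"delta_pos":[0,0,-1],"rot":[0,0,0],"fingers":0},{"delta_pos":[0,0,-1],"rot":[0,0,0],"fingers":0},{"delta_pos":[0,0,-1],"rot":[0,0,0],"fingers":0},{"delta_pos":[0,0,-1],"rot":[0,0,0],"fingers":0}])

```text
clock: 30.75
tcp_pos: [0.4541, -0.2468, 0.1916]
orientation: [0.0, -0.001, 1.0, -0.0]
wrist_force: [-0.6, -0.7, 0.2]
finger_gap: 0.0854
```

>>> arm_command(rows=[{"delta_pos":[0.01,0.99,-0.2],"rot":[0,0,0],"fingers":0},{"delta_pos":[0.01,0.99,-0.2],"rot":[0,0,0],"fingers":0},{"delta_pos":[0.01,0.99,-0.2],"rot":[0,0,0],"fingers":0},{"delta_pos":[0.01,0.99,-0.2],"rot":[0,0,0],"fingers":0},{"delta_pos":[0.01,0.99,-0.2],"rot":[0,0,0],"fingers":0},{"delta_pos":[0.01,0.99,-0.2],"rot":[0,0,0],"fingers":0},{"delta_pos":[0.01,0.99,0],"rot":[0,0,0],"fingers":0},{"delta_pos":[0.01,0.99,0],"rot":[0,0,0],"fingers":0},{"delta_pos":[0.01,0.99,0],"rot":[0,0,0],"fingers":0},{"delta_pos":[0.01,0.99,0],"rot":[0,0,0],"fingers":0},{"delta_pos":[0.01,0.99,0],"rot":[0,0,0],"fingers":0},{"delta_pos":[0.01,0.99,0],"rot":[0,0,0],"fingers":0},{"delta_pos":[0.01,0.99,0],"rot":[0,0,0],"fingers":0},{"delta_pos":[0.01,0.99,0],"rot":[0,0,0],"fingers":0},{"delta_pos":[0.01,0.99,0],"rot":[0,0,0],"fingers":0},{"delta_pos":[0.01,0.99,0],"rot":[0,0,0],"fingers":0},{"delta_pos":[0.01,0.99,0],"rot":[0,0,0],"fingers":0},{"delta_pos":[0.01,0.99,0],"rot":[0,0,0],"fingers":0},{"delta_pos":[0.01,0.99,0],"rot":[0,0,0],"fingers":0},{"delta_pos":[0.01,0.99,0],"rot":[0,0,0],"fingers":0}])

```text
clock: 32.75
tcp_pos: [0.4496, 0.15, 0.2147]
orientation: [0.0, -0.001, 1.0, 0.0]
wrist_force: [0.1, 0.4, -0.2]
finger_gap: 0.0854
```

>>> arm_command(rows=[{"delta_pos":[0.03,0.99,0],"rot":[0,0,0],"fingers":0},{"delta_pos":[0.03,0.99,0],"rot":[0,0,0],"fingers":0},{"delta_pos":[0.03,0.99,0],"rot":[0,0,0],"fingers":0},{"delta_pos":[0.03,0.99,0],"rot":[0,0,0],"fingers":0},{"delta_pos":[0.03,0.99,0],"rot":[0,0,0],"fingers":0},{"delta_pos":[0.03,0.99,0],"rot":[0,0,0],"fingers":0},{"delta_pos":[0,0,0],"rot":[0,0,0],"fingers":0},{"delta_pos":[0,0,0],"rot":[0,0,0],"fingers":0}])

```text
clock: 33.55
tcp_pos: [0.4458, 0.2679, 0.2143]
orientation: [0.0, -0.001, 1.0, -0.0]
wrist_force: [0.9, 0.3, 0.1]
finger_gap: 0.0855
```

Run:
```python
from h import *
p,W=cloud("side"); cv2.imwrite("pics/f.png",p)
s=env.get_state(); print(s["tcp_pos"])
X=W.reshape(-1,3)
for c in((.446,.269),(.454,-.246)):
    for a,b in((.03,.06),(.06,.09),(.09,.118),(.125,.16)):
        h=X[(np.hypot(X[:,0]-c[0],X[:,1]-c[1])<.04)&(X[:,2]>a)&(X[:,2]<b)]
        if len(h)>5: print(c,a,len(h),circ(h[:,:2]),h[:,2].max().round(3))
```

```text
[0.44581201 0.26755038 0.21424412]
(0.446, 0.269) 0.03 162 (array([0.44585381, 0.26862829]), np.float64(0.024003552537839375)) 0.06
(0.446, 0.269) 0.06 144 (array([0.4455952 , 0.26754449]), np.float64(0.018152603349323518)) 0.09
(0.446, 0.269) 0.09 111 (array([0.44517749, 0.26715428]), np.float64(0.017903793801422787)) 0.118
(0.446, 0.269) 0.125 210 (array([0.44549816, 0.26741338]), np.float64(0.020008973782785912)) 0.16
(0.454, -0.246) 0.03 236 (array([ 0.45468915, -0.24710484]), np.float64(0.019751162141424486)) 0.06
(0.454, -0.246) 0.06 244 (array([ 0.45434342, -0.24690087]), np.float64(0.019059617495505075)) 0.09
(0.454, -0.246) 0.09 380 (array([ 0.45238839, -0.24900578]), np.float64(0.01569321270015643)) 0.112
```

View pics/f.png

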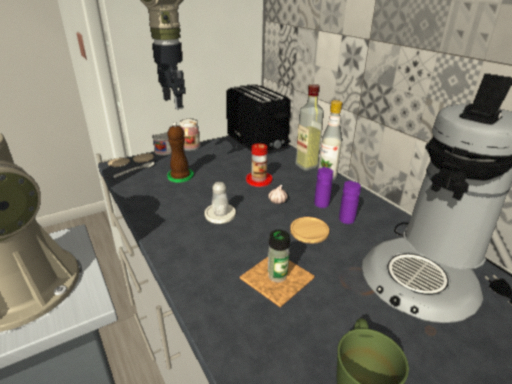

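>>> arm_command(rows=[{"delta_pos":[0,0,1],"rot":[0,0,0],"fingers":0},{"delta_pos":[0,0,1],"rot":[0,0,0],"fingers":0},{"delta_pos":[0,0,1],"rot":[0,0,0],"fingers":0},{"delta_pos":[0,0,1],"rot":[0,0,0],"fingers":0},{"delta_pos":[0,0,0.4],"rot":[0,0,0],"fingers":0},{"delta_pos":[0,0,0],"rot":[0,0,0],"fingers":0},{"delta_pos":[0,0,0],"rot":[0,0,0],"fingers":1},{"delta_pos":[0,0,0],"rot":[0,0,0],"fingers":1},{"delta_pos":[0,0,0],"rot":[0,0,0],"fingers":1},{"delta_pos":[0,0,0],"rot":[0,0,0],"fingers":1},{"delta_pos":[0,0,0],"rot":[0,0,0],"fingers":1},{"delta_pos":[0,0,0],"rot":[0,0,0],"fingers":1},{"delta_pos":[0,0,0],"rot":[0,0,0],"fingers":1},{"delta_pos":[0,0,0],"rot":[0,0,0],"fingers":1}], squeeze=50)

```text
clock: 35.0
tcp_pos: [0.447, 0.2686, 0.1275]
orientation: [0.002, -0.001, 1.0, 0.001]
wrist_force: [0.1, -0.4, 5.2]
finger_gap: 0.0465
```

>>> arm_command(rows=[{"delta_pos":[0,0,-0.4],"rot":[0,0,0],"fingers":1},{"delta_pos":[0,0,-0.8],"rot":[0,0,0],"fingers":1},{"delta_pos":[0,0,-1],"rot":[0,0,0],"fingers":1},{"delta_pos":[0,0,-1],"rot":[0,0,0],"fingers":1},{"delta_pos":[0,0,-1],"rot":[0,0,0],"fingers":1},{"delta_pos":[0,0,-1],"rot":[0,0,0],"fingers":1},{"delta_pos":[0,0,-0.5],"rot":[0,0,0],"fingers":1},{"delta_pos":[0,0,0],"rot":[0,0,0],"fingers":1}])

```text
clock: 35.8
tcp_pos: [0.4466, 0.2683, 0.2414]
orientation: [0.001, -0.001, 1.0, 0.001]
wrist_force: [-0.3, -0.5, -2.7]
finger_gap: 0.0462
```

Run:
```python
from h import *
p,W=cloud("side"); cv2.imwrite("pics/g.png",cv2.resize(p[20:200,90:290],None,fx=3,fy=3))
s=env.get_state(); print(s["tcp_pos"],s["finger_gap"],s["wrist_force"])
X=W.reshape(-1,3); x,y,_=s["tcp_pos"]
X=X[(np.hypot(X[:,0]-x,X[:,1]-y)<.04)&(X[:,2]>.02)]; print(X[:,2].min())
```

```text
[0.44606551 0.26801743 0.24009383] 0.04604456361800719 [ 0.13672656 -0.26395999 -2.04589201]
0.1184294912604761
```

View pics/g.png

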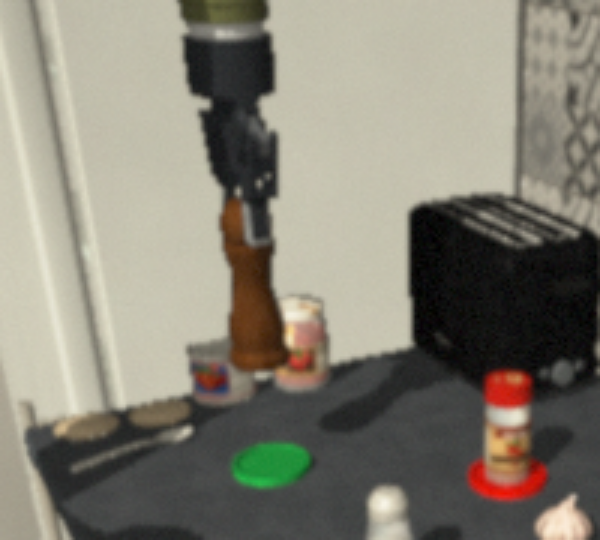

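The mill hangs from the gripper with its foot at (260,360), clear of the green coaster. I'll carry it over and check the tilt there.

>>> arm_command(rows=[{"delta_pos":[-0.38,-0.957,0],"rot":[0,0,0],"fingers":1},{"delta_pos":[-0.38,-0.957,0],"rot":[0,0,0],"fingers":1},{"delta_pos":[-0.38,-0.957,0],"rot":[0,0,0],"fingers":1},{"delta_pos":[-0.38,-0.957,0],"rot":[0,0,0],"fingers":1},{"delta_pos":[-0.38,-0.957,0],"rot":[0,0,0],"fingers":1},{"delta_pos":[-0.38,-0.957,0],"rot":[0,0,0],"fingers":1},{"delta_pos":[-0.38,-0.957,0],"rot":[0,0,0],"fingers":1},{"delta_pos":[-0.38,-0.957,0],"rot":[0,0,0],"fingers":1},{"delta_pos":[-0.38,-0.957,0],"rot":[0,0,0],"fingers":1},{"delta_pos":[-0.38,-0.957,0],"rot":[0,0,0],"fingers":1},{"delta_pos":[-0.38,-0.957,0],"rot":[0,0,0],"fingers":1}])

```text
clock: 36.95
tcp_pos: [0.5291, 0.0567, 0.2382]
orientation: [-0.001, -0.0, 1.0, 0.0]
wrist_force: [0.3, 0.4, -3.1]
finger_gap: 0.0461
```

>>> arm_command(rows=[{"delta_pos":[-0.38,-0.957,0],"rot":[0,0,0],"fingers":1},{"delta_pos":[-0.38,-0.957,0],"rot":[0,0,0],"fingers":1},{"delta_pos":[-0.38,-0.957,0],"rot":[0,0,0],"fingers":1},{"delta_pos":[-0.38,-0.957,0],"rot":[0,0,0],"fingers":1},{"delta_pos":[-0.38,-0.957,0],"rot":[0,0,0],"fingers":1},{"delta_pos":[-0.38,-0.957,0],"rot":[0,0,0],"fingers":1},{"delta_pos":[-0.38,-0.957,0],"rot":[0,0,0],"fingers":1},{"delta_pos":[-0.38,-0.957,0],"rot":[0,0,0],"fingers":1},{"delta_pos":[-0.38,-0.957,0],"rot":[0,0,0],"fingers":1},{"delta_pos":[-0.38,-0.957,0],"rot":[0,0,0],"fingers":1},{"delta_pos":[-0.38,-0.957,0],"rot":[0,0,0],"fingers":1},{"delta_pos":[0,0,0],"rot":[0,0,0],"fingers":1},{"delta_pos":[0,0,0],"rot":[0,0,0],"fingers":1}])

```text
clock: 38.25
tcp_pos: [0.6135, -0.1537, 0.2392]
orientation: [-0.0, -0.0, 1.0, 0.0]
wrist_force: [0.2, 0.3, -1.6]
finger_gap: 0.0461
```

Run:
```python
from h import *
p,W=cloud("side"); cv2.imwrite("pics/i.png",cv2.resize(p[60:260,220:420],None,fx=3,fy=3))
s=env.get_state(); print(s["tcp_pos"],s["finger_gap"],s["wrist_force"])
X=W.reshape(-1,3); x,y,z=s["tcp_pos"]
X=X[(np.hypot(X[:,0]-x,X[:,1]-y)<.045)&(X[:,2]>.02)]; print(X[:,2].min())
for o in(.01,.03,.05,.07,.09):
    h=X[abs(X[:,2]-z+.121-o)<.01]; print(o,len(h),circ(h[:,:2]),((h.min(0)+h.max(0))/2).round(3))
```

```text
[ 0.61335574 -0.15299629  0.23949012] 0.04637777411731938 [ 0.24677932  0.12724016 -1.7246836 ]
0.11640673419292293
0.01 214 (array([ 0.61135972, -0.15332699]), np.float64(0.02577816349313711)) [ 0.608 -0.157  0.128]
0.03 179 (array([ 0.612444  , -0.15267717]), np.float64(0.025776226960897475)) [ 0.607 -0.16   0.148]
0.05 209 (array([ 0.61194231, -0.15308514]), np.float64(0.02333348618890124)) [ 0.609 -0.158  0.168]
0.07 179 (array([ 0.61220302, -0.15366462]), np.float64(0.019034646520762123)) [ 0.609 -0.157  0.188]
0.09 138 (array([ 0.61220463, -0.15419235]), np.float64(0.018256452039615807)) [ 0.608 -0.159  0.209]
```

View pics/i.png

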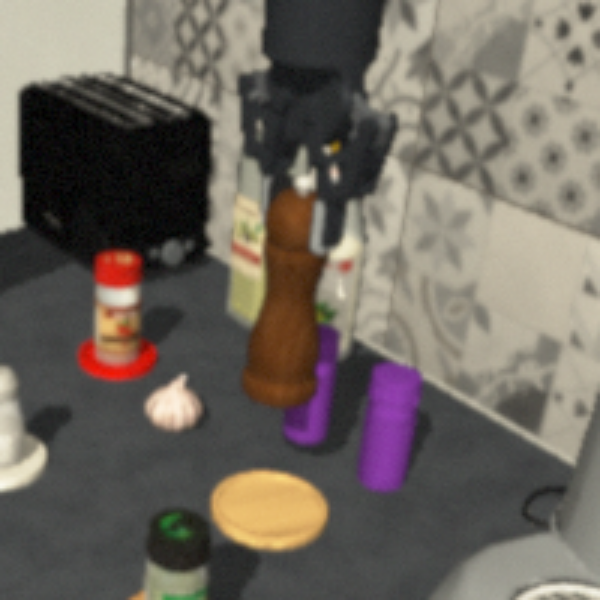

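The mill is upright, with its axis fits within 1 mm, and centred over the wooden coaster (268,510). I'll lower it about 112 mm.

>>> arm_command(rows=[{"delta_pos":[0,0,1],"rot":[0,0,0],"fingers":1},{"delta_pos":[0,0,1],"rot":[0,0,0],"fingers":1},{"delta_pos":[0,0,1],"rot":[0,0,0],"fingers":1},{"delta_pos":[0,0,1],"rot":[0,0,0],"fingers":1},{"delta_pos":[0,0,0.8],"rot":[0,0,0],"fingers":1},{"delta_pos":[0,0,0.5],"rot":[0,0,0],"fingers":1},{"delta_pos":[0,0,0.2],"rot":[0,0,0],"fingers":1},{"delta_pos":[0,0,0.07],"rot":[0,0,0],"fingers":1},{"delta_pos":[0,0,0],"rot":[0,0,0],"fingers":1},{"delta_pos":[0,0,0],"rot":[0,0,0],"fingers":1}])

```text
clock: 39.3
tcp_pos: [0.6142, -0.1531, 0.1295]
orientation: [0.001, -0.001, 1.0, -0.0]
wrist_force: [-0.5, -0.0, -1.4]
finger_gap: 0.046
```

>>> arm_command(rows=[{"delta_pos":[0,0,0],"rot":[0,0,0],"fingers":0.3},{"delta_pos":[0,0,0],"rot":[0,0,0],"fingers":0.2},{"delta_pos":[0,0,0],"rot":[0,0,0],"fingers":0},{"delta_pos":[0,0,0],"rot":[0,0,0],"fingers":0},{"delta_pos":[0,0,0],"rot":[0,0,0],"fingers":0},{"delta_pos":[0,0,0],"rot":[0,0,0],"fingers":0},{"delta_pos":[0,0,-0.5],"rot":[0,0,0],"fingers":0},{"delta_pos":[0,0,-1],"rot":[0,0,0],"fingers":0},{"delta_pos":[0,0,-1],"rot":[0,0,0],"fingers":0},{"delta_pos":[0,0,-1],"rot":[0,0,0],"fingers":0},{"delta_pos":[0,0,-1],"rot":[0,0,0],"fingers":0},{"delta_pos":[0,0,-0.5],"rot":[0,0,0],"fingers":0},{"delta_pos":[0,0,0],"rot":[0,0,0],"fingers":0}])

```text
clock: 40.6
tcp_pos: [0.6145, -0.1533, 0.2307]
orientation: [0.002, -0.001, 1.0, -0.001]
wrist_force: [0.1, -0.1, 0.8]
finger_gap: 0.0854
```

>>> arm_command(rows=[{"delta_pos":[0.883,-0.522,0],"rot":[0,0,0],"fingers":0},{"delta_pos":[0.883,-0.522,0],"rot":[0,0,0],"fingers":0},{"delta_pos":[0.883,-0.522,0],"rot":[0,0,0],"fingers":0},{"delta_pos":[0.883,-0.522,0],"rot":[0,0,0],"fingers":0},{"delta_pos":[0.883,-0.522,0],"rot":[0,0,0],"fingers":0},{"delta_pos":[0.883,-0.522,0],"rot":[0,0,0],"fingers":0},{"delta_pos":[0.883,-0.522,0],"rot":[0,0,0],"fingers":0},{"delta_pos":[0.883,-0.522,0],"rot":[0,0,0],"fingers":0},{"delta_pos":[0.883,-0.522,0],"rot":[0,0,0],"fingers":0},{"delta_pos":[0,0,0],"rot":[0,0,0],"fingers":0},{"delta_pos":[0,0,0],"rot":[0,0,0],"fingers":0}])

```text
clock: 41.7
tcp_pos: [0.4545, -0.247, 0.2279]
orientation: [-0.0, -0.0, 1.0, 0.0]
wrist_force: [-0.2, 0.1, 0.4]
finger_gap: 0.0854
```

Run:
```python
from h import *
p,W=cloud("side"); cv2.imwrite("pics/j.png",p)
s=env.get_state(); print(s["tcp_pos"])
X=W.reshape(-1,3)
for c in((.613,-.153),(.454,-.246)):
    for a,b in((.03,.06),(.06,.09),(.09,.118),(.125,.16)):
        h=X[(np.hypot(X[:,0]-c[0],X[:,1]-c[1])<.04)&(X[:,2]>a)&(X[:,2]<b)]
        if len(h)>5: print(c,a,len(h),circ(h[:,:2]),h[:,2].max().round(3))
```

```text
[ 0.45491998 -0.24682533  0.22794603]
(0.613, -0.153) 0.03 252 (array([ 0.61267559, -0.15182309]), np.float64(0.024694910737864804)) 0.06
(0.613, -0.153) 0.06 223 (array([ 0.61202779, -0.15229243]), np.float64(0.018974373335424895)) 0.09
(0.613, -0.153) 0.09 158 (array([ 0.61144809, -0.15326515]), np.float64(0.01841636932318601)) 0.118
(0.613, -0.153) 0.125 270 (array([ 0.61094119, -0.15610112]), np.float64(0.017679158450121246)) 0.16
(0.454, -0.246) 0.03 240 (array([ 0.45445886, -0.24723007]), np.float64(0.01955902892150829)) 0.06
(0.454, -0.246) 0.06 237 (array([ 0.45427546, -0.24714709]), np.float64(0.018969431108126794)) 0.09
(0.454, -0.246) 0.09 381 (array([ 0.45235784, -0.24909807]), np.float64(0.015708869612071918)) 0.112
```

View pics/j.png

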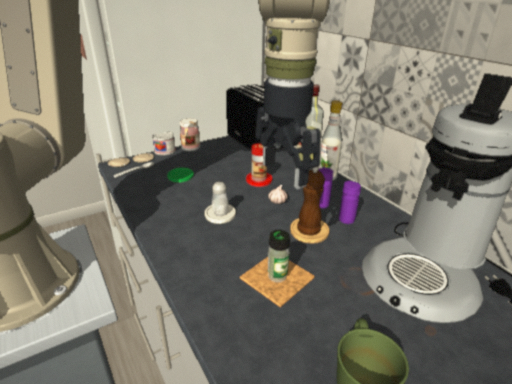

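The mill stands upright on wood (311,205), and the gripper is above the green jar (279,250). Descend 170 mm, grip, lift 110 mm.

>>> arm_command(rows=[{"delta_pos":[0,0,1],"rot":[0,0,0],"fingers":0},{"delta_pos":[0,0,1],"rot":[0,0,0],"fingers":0},{"delta_pos":[0,0,1],"rot":[0,0,0],"fingers":0},{"delta_pos":[0,0,1],"rot":[0,0,0],"fingers":0},{"delta_pos":[0,0,1],"rot":[0,0,0],"fingers":0},{"delta_pos":[0,0,1],"rot":[0,0,0],"fingers":0},{"delta_pos":[0,0,1],"rot":[0,0,0],"fingers":0},{"delta_pos":[0,0,1],"rot":[0,0,0],"fingers":0},{"delta_pos":[0,0,0.5],"rot":[0,0,0],"fingers":0},{"delta_pos":[0,0,0],"rot":[0,0,0],"fingers":0},{"delta_pos":[0,0,0],"rot":[0,0,0],"fingers":1},{"delta_pos":[0,0,0],"rot":[0,0,0],"fingers":1},{"delta_pos":[0,0,0],"rot":[0,0,0],"fingers":1},{"delta_pos":[0,0,0],"rot":[0,0,0],"fingers":1},{"delta_pos":[0,0,0],"rot":[0,0,0],"fingers":1},{"delta_pos":[0,0,0],"rot":[0,0,0],"fingers":1},{"delta_pos":[0,0,0],"rot":[0,0,0],"fingers":1},{"delta_pos":[0,0,0],"rot":[0,0,0],"fingers":1}], squeeze=40)

```text
clock: 43.55
tcp_pos: [0.4554, -0.2472, 0.0595]
orientation: [0.001, -0.001, 1.0, -0.0]
wrist_force: [0.7, 1.0, 6.2]
finger_gap: 0.0396
```

>>> arm_command(rows=[{"delta_pos":[0,0,-0.5],"rot":[0,0,0],"fingers":1},{"delta_pos":[0,0,-1],"rot":[0,0,0],"fingers":1},{"delta_pos":[0,0,-1],"rot":[0,0,0],"fingers":1},{"delta_pos":[0,0,-1],"rot":[0,0,0],"fingers":1},{"delta_pos":[0,0,-1],"rot":[0,0,0],"fingers":1},{"delta_pos":[0,0,-1],"rot":[0,0,0],"fingers":1},{"delta_pos":[0,0,0],"rot":[0,0,0],"fingers":1}])

```text
clock: 44.25
tcp_pos: [0.4561, -0.2483, 0.1715]
orientation: [0.002, -0.0, 1.0, -0.002]
wrist_force: [-0.3, -0.6, -1.7]
finger_gap: 0.0397
```

>>> arm_command(rows=[{"delta_pos":[0.015,0.996,0],"rot":[0,0,0],"fingers":1},{"delta_pos":[0.015,0.996,0],"rot":[0,0,0],"fingers":1},{"delta_pos":[0.015,0.996,0],"rot":[0,0,0],"fingers":1},{"delta_pos":[0.015,0.996,0],"rot":[0,0,0],"fingers":1},{"delta_pos":[0.015,0.996,0],"rot":[0,0,0],"fingers":1},{"delta_pos":[0.015,0.996,0],"rot":[0,0,0],"fingers":1},{"delta_pos":[0.015,0.996,0],"rot":[0,0,0],"fingers":1},{"delta_pos":[0.015,0.996,0],"rot":[0,0,0],"fingers":1},{"delta_pos":[0.015,0.996,0],"rot":[0,0,0],"fingers":1},{"delta_pos":[0.015,0.996,0],"rot":[0,0,0],"fingers":1},{"delta_pos":[0.015,0.996,0],"rot":[0,0,0],"fingers":1},{"delta_pos":[0.015,0.996,0],"rot":[0,0,0],"fingers":1},{"delta_pos":[0.015,0.996,0],"rot":[0,0,0],"fingers":1}])

```text
clock: 45.55
tcp_pos: [0.4498, 0.0127, 0.1675]
orientation: [-0.001, -0.0, 1.0, 0.0]
wrist_force: [-0.5, 1.0, -1.1]
finger_gap: 0.0398
```

>>> arm_command(rows=[{"delta_pos":[0.015,0.996,0],"rot":[0,0,0],"fingers":1},{"delta_pos":[0.015,0.996,0],"rot":[0,0,0],"fingers":1},{"delta_pos":[0.015,0.996,0],"rot":[0,0,0],"fingers":1},{"delta_pos":[0.015,0.996,0],"rot":[0,0,0],"fingers":1},{"delta_pos":[0.015,0.996,0],"rot":[0,0,0],"fingers":1},{"delta_pos":[0.015,0.996,0],"rot":[0,0,0],"fingers":1},{"delta_pos":[0.015,0.996,0],"rot":[0,0,0],"fingers":1},{"delta_pos":[0.015,0.996,0],"rot":[0,0,0],"fingers":1},{"delta_pos":[0.015,0.996,0],"rot":[0,0,0],"fingers":1},{"delta_pos":[0.015,0.996,0],"rot":[0,0,0],"fingers":1},{"delta_pos":[0.015,0.996,0],"rot":[0,0,0],"fingers":1},{"delta_pos":[0.015,0.996,0],"rot":[0,0,0],"fingers":1},{"delta_pos":[0.015,0.996,0],"rot":[0,0,0],"fingers":1},{"delta_pos":[0,0,0],"rot":[0,0,0],"fingers":1},{"delta_pos":[0,0,0],"rot":[0,0,0],"fingers":1}])

```text
clock: 47.05
tcp_pos: [0.4457, 0.2706, 0.1675]
orientation: [-0.001, -0.001, 1.0, -0.001]
wrist_force: [0.0, -1.1, -1.0]
finger_gap: 0.0398
```

Run:
```python
from h import *
p,W=cloud("side"); cv2.imwrite("pics/k.png",cv2.resize(p[40:220,90:290],None,fx=3,fy=3))
s=env.get_state(); print(s["tcp_pos"],s["finger_gap"])
X=W.reshape(-1,3); x,y,z=s["tcp_pos"]
h=X[(np.hypot(X[:,0]-x,X[:,1]-y)<.03)&(X[:,2]>.05)]; print(h[:,2].min())
h=X[(np.hypot(X[:,0]-.447,X[:,1]-.272)<.05)&(X[:,2]>.003)&(X[:,2]<.012)]; print(cv2.minEnclosingCircle(h[:,:2].astype(np.float32)))
```

```text
[0.44582684 0.27022226 0.16770343] 0.03969135562984917
0.11521856482074873
((0.44562864303588867, 0.27152058482170105), 0.04216857999563217)
```

View pics/k.png

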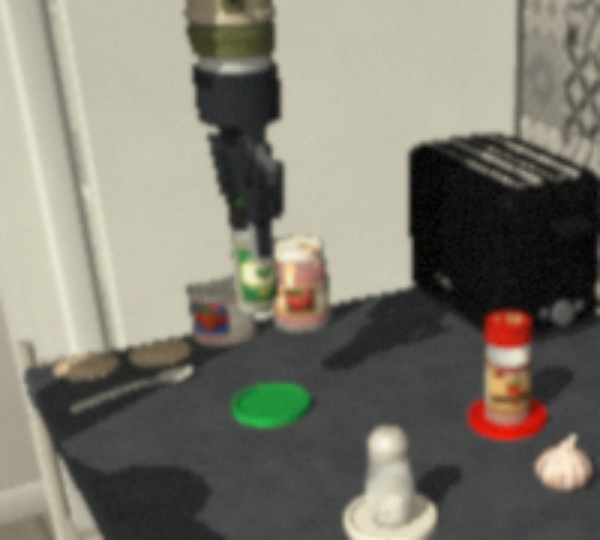

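The green jar hangs upright over the green coaster (272,404). Lower 109 mm, release, and back off upward.

>>> arm_command(rows=[{"delta_pos":[0,0,1],"rot":[0,0,0],"fingers":1},{"delta_pos":[0,0,1],"rot":[0,0,0],"fingers":1},{"delta_pos":[0,0,1],"rot":[0,0,0],"fingers":1},{"delta_pos":[0,0,1],"rot":[0,0,0],"fingers":1},{"delta_pos":[0,0,0.7],"rot":[0,0,0],"fingers":1},{"delta_pos":[0,0,0.5],"rot":[0,0,0],"fingers":1},{"delta_pos":[0,0,0.2],"rot":[0,0,0],"fingers":1},{"delta_pos":[0,0,0.05],"rot":[0,0,0],"fingers":1},{"delta_pos":[0,0,0],"rot":[0,0,0],"fingers":1},{"delta_pos":[0,0,0],"rot":[0,0,0],"fingers":1}])

```text
clock: 48.1
tcp_pos: [0.447, 0.271, 0.0603]
orientation: [0.001, -0.0, 1.0, 0.0]
wrist_force: [0.4, 0.4, -0.4]
finger_gap: 0.0397
```

>>> arm_command(rows=[{"delta_pos":[0,0,0],"rot":[0,0,0],"fingers":0.3},{"delta_pos":[0,0,0],"rot":[0,0,0],"fingers":0.2},{"delta_pos":[0,0,0],"rot":[0,0,0],"fingers":0},{"delta_pos":[0,0,0],"rot":[0,0,0],"fingers":0},{"delta_pos":[0,0,0],"rot":[0,0,0],"fingers":0},{"delta_pos":[0,0,0],"rot":[0,0,0],"fingers":0},{"delta_pos":[0,0,-0.5],"rot":[0,0,0],"fingers":0},{"delta_pos":[0,0,-1],"rot":[0,0,0],"fingers":0},{"delta_pos":[0,0,-1],"rot":[0,0,0],"fingers":0},{"delta_pos":[0,0,-1],"rot":[0,0,0],"fingers":0},{"delta_pos":[0,0,-1],"rot":[0,0,0],"fingers":0},{"delta_pos":[0,0,-1],"rot":[0,0,0],"fingers":0},{"delta_pos":[0,0,-1],"rot":[0,0,0],"fingers":0},{"delta_pos":[0,0,-1],"rot":[0,0,0],"fingers":0},{"delta_pos":[0,0,-1],"rot":[0,0,0],"fingers":0},{"delta_pos":[0,0,0],"rot":[0,0,0],"fingers":0},{"delta_pos":[0,0,0],"rot":[0,0,0],"fingers":0}])

```text
clock: 49.8
tcp_pos: [0.4466, 0.2709, 0.23]
orientation: [0.001, -0.001, 1.0, 0.0]
wrist_force: [0.1, -0.4, -0.6]
finger_gap: 0.0854
```

Run:
```python
from h import *
p,W=cloud("side"); cv2.imwrite("pics/l.png",cv2.resize(p[80:300,90:390],None,fx=2.5,fy=2.5))
s=env.get_state(); print(s["tcp_pos"])
X=W.reshape(-1,3)
for n,c in dict(white=(.458,.022),wood=(.613,-.153),red=(.644,.128),green=(.447,.272),garlic=(.622,-.005)).items():
    for a,b in((.03,.06),(.06,.09)):
        h=X[(np.hypot(X[:,0]-c[0],X[:,1]-c[1])<.035)&(X[:,2]>a)&(X[:,2]<b)]
        if len(h)>5: print(n,c,a,len(h),circ(h[:,:2])[0].round(3),((h.min(0)+h.max(0))/2).round(3))
```

```text
[0.44612789 0.27073148 0.22918362]
white (0.458, 0.022) 0.03 177 [0.458 0.019] [0.458 0.013 0.045]
white (0.458, 0.022) 0.06 158 [0.458 0.019] [0.458 0.016 0.075]
wood (0.613, -0.153) 0.03 250 [ 0.613 -0.152] [ 0.61  -0.157  0.045]
wood (0.613, -0.153) 0.06 223 [ 0.612 -0.152] [ 0.61  -0.155  0.075]
red (0.644, 0.128) 0.03 135 [0.643 0.126] [0.64  0.117 0.045]
red (0.644, 0.128) 0.06 138 [0.642 0.126] [0.639 0.122 0.075]
green (0.447, 0.272) 0.03 121 [0.446 0.269] [0.446 0.264 0.045]
green (0.447, 0.272) 0.06 130 [0.446 0.27 ] [0.446 0.265 0.075]
garlic (0.622, -0.005) 0.03 99 [ 0.62  -0.009] [ 0.621 -0.007  0.04 ]
```

View pics/l.png

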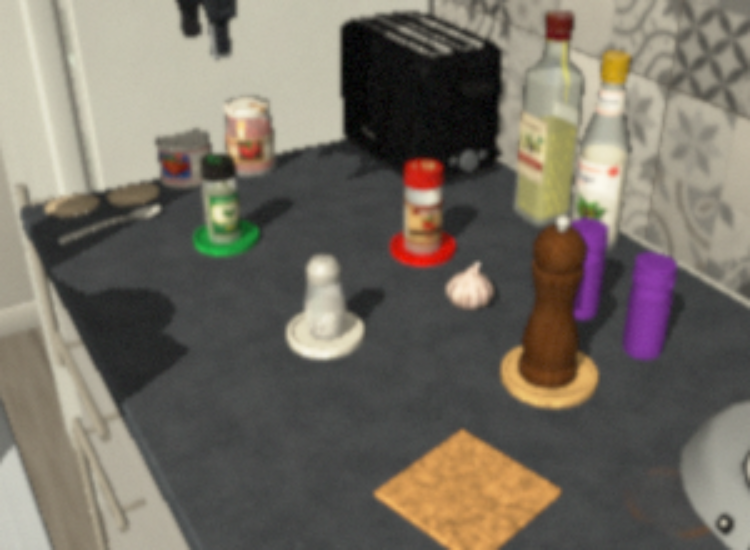

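All four condiments stand upright on their own coasters: green jar (220,225), red jar (422,235), salt (325,315) and mill (550,330). The mat is empty and the garlic is where it started.

```bash
python3 -c "
from workcell import env
print(env.hand_in())"
```

```text
the job is handed in; nothing more can be done
None
```

All four condiments now stand upright on their own coasters, and the job was handed in at about 50 s of robot time. I made two swaps over the cork mat: first the red jar waited there while the salt moved to white, then the green jar waited while the pepper mill moved to wood.

In the last camera check, each item was within about 4 mm of its coaster's centre; 13 mm or more was allowed. The garlic was still within about 2 mm of where it started, the mat was empty, and the open gripper was well above everything. The measured wrist force I saw never passed about 8 N, and no check failed or disagreed.

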